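Packers on the damper rods, spares to the carousel

TASK

Fit one clip-on packer to each of the three dampers in the rack: push it from the side onto the chrome rod, between the black seal head and the stop washer, until its sprung arms snap past the rod and it is fully home. Turn the parts carousel by its knob until its empty bin stands in the cut-out of the clear cover, and drop every packer that is left over into that bin. Leave the other parts and tools where they lie.

Things in the scene. Friction and masses are not known exactly. Their poses are not given: they have to be found in the camera images.
- packer1: Clip-on packer: loose white plastic C-clip 14 mm thick, flat on the mat; 4 to 6 are present, all alike. Origin on its bore axis at the underside; x out of its mouth, z up. Bore 23 mm, two sprung arms, mouth 16 mm at the lips, flared outside to guide it on; ends 17 mm ahead of the origin, 35 mm across. Grip tab along -x, 20 mm wide (y), 22 to 52 mm behind the origin: grip 38 mm behind it. About 50 g.
- packer2: Clip-on packer, same as packer1 in all its sizes and axes.
- packer3: Clip-on packer, same as packer1 in all its sizes and axes.
- packer4: Clip-on packer, same as packer1 in all its sizes and axes.
- packer5: Clip-on packer, same as packer1 in all its sizes and axes.
- packer6: Clip-on packer, same as packer1 in all its sizes and axes.
- rod1 (a point): Point on the axis of the left-hand (+y) damper's chrome rod (22 mm across) at the top of its black seal head, 150 mm above the bench, where a packer's underside rests. x away from the robot side, y along the row, z up. Snapping a packer on takes about 15 N along the packer's +x, level, a few mm above the seal head; it is home when its bore axis meets the rod's (1 mm of play).
- rod2 (a point): Point on the axis of the middle damper's chrome rod (22 mm across) at the top of its black seal head, 150 mm above the bench, where a packer's underside rests. x away from the robot side, y along the row, z up. Snapping a packer on takes about 15 N along the packer's +x, level, a few mm above the seal head; it is home when its bore axis meets the rod's (1 mm of play).
- rod3 (a point): Point on the axis of the right-hand (-y) damper's chrome rod (22 mm across) at the top of its black seal head, 150 mm above the bench, where a packer's underside rests. x away from the robot side, y along the row, z up. Snapping a packer on takes about 15 N along the packer's +x, level, a few mm above the seal head; it is home when its bore axis meets the rod's (1 mm of play).
- rack: Fixed steel plate, 110 x 325 mm; three dampers stand upright in a row along its y, 105 mm apart: bodies 52 mm across, seal heads 44 mm across, tops 150 mm above the bench. 26 mm above each seal head is a stop washer 36 mm across, with a nut up to 46 mm: packers go on only from the side, one to a rod. Origin at its underside's centre; a 42 mm lip on the far (+x) edge, open to the robot.
- mat: Fixed black rubber bench mat, 190 x 430 mm, 4 mm thick, on which the packers lie. Origin at the centre of its underside.
- carousel: Fixed foot and clear flat cover of the parts carousel, 330 mm square; cover's top 62 mm above the bench. Origin at its underside's centre, on the tray's axis; -x is its front. A cut-out in the cover, 114 mm wide (y), open to the front, runs from the front edge to 40 mm from the axis; bins are reached only through it.
- tray (a joint): Turn of the round five-bin tray about the vertical, rad, growing anticlockwise from above; endless both ways, light friction (0.1 N m), stays where left. At 0 or any whole turn the empty bin is centred in the cut-out; bins are 72 degrees (1.257 rad) apart.
- tray_knob (a point): Middle of the knob on the tray's axis, which turns with the tray: an upright black bar 62 mm long (along this point's x), 16 mm thick (y) and 34 mm high, from 73 to 107 mm above the bench; this point is 90 mm above the bench.
- tray_bin (a point): Point on the floor of the one empty bin (the packers' own; the other four hold nuts, washers, sleeves and bolts), 100 mm from the tray's axis, 15 mm above the bench; turns with the tray, the axis lying towards its +x. The bin is a 72 degree sector from 28 to 144 mm radius, walls 35 mm high.
- spacer: Bystander: plain closed white plastic ring (no mouth, no tab), 38 mm across, 14 mm thick, lying on the mat among the packers. Origin at its underside's centre. Leave it where it is.
- rodend: Bystander: steel rod end (eye 33 mm across with a short shank), lying on the mat among the packers. Leave it where it is.
- wrench: Bystander: steel spanner, 190 mm long, 8 mm thick, on the bench left of the mat. Leave it where it is.
- driver: Bystander: screwdriver with black handle, 200 mm long, on the left of the rack. Leave it where it is.
- jar: Bystander: white grease jar, 68 mm across, 75 mm high, between carousel and rack, at the far side. Leave it where it is.
- cspanner: Bystander: flat dark steel hook spanner, 180 mm long, on the bench between the arm and the mat. Leave it where it is.
Not all that is in view belongs to the job. What is shaped like the packer1 but purple or red is not meant.

How it is judged:
By the outcome, as a careful person would: the job done as asked, in the order asked, and still so for the second after the job is handed in, with the robot touching nothing.
Of packer1, packer2, packer3, packer4, packer5, packer6 only 4 to 6 are there at a start; the rules pass over those that are not, and their reading is None.
At some moment in a run one of packer1, packer2, packer3, packer4, packer5, packer6 may be knocked a few centimetres aside while the robot is not near it.
It also fails if it takes over 210 s, if anything falls off the work surface, if the arm or the gripper's body presses on something with over 40 N, if the wrist force passes 120 N, or if a joint passes its speed limit or range.

ROBOT

A 6-joint arm with a two-finger parallel gripper is mounted at the origin on the work surface. World frame = base frame: x ahead of the robot, y to its left, z up, the work surface at z = 0. Lengths are in mm, angles in rad, forces in N, time in s.
With the tool pointing down it reaches from about 275 to 750 mm from the base axis. Payload 10.2 kg.
Tool frame: the origin (TCP) lies between the finger pads; the fingertips stand 17 mm ahead of it and the grasp point (between the pads) lies 2 mm behind it (tips_ahead is the distance from the TCP to the fingertips, in mm); z points along the fingers, y is the line along which they close (so a half turn about z gives the same grasp; the last joint's range is limited). The gripper opens to 85 mm and grips with 20 to 120 N. Pads are 22 mm wide; open, the fingers measure 114 mm over their backs; the gripper's body (76 mm by 85 mm) begins 54 mm behind the grasp point. The pads swing forward as they close: fully open they stand 13 mm farther back than shut.
Start: joints at [-1.504, 0.313, 1.498, -0, 1.331, -0.223], TCP at [150.011, -503.118, 248.294] pointing down, gripper open.
Joint ranges: [-2.94, 2.94], [-0.97, 2.17], [0.19, 2.56], [-1.23, 4.37], [0.02, 3.11], [-2.88, 2.88]. Speed limits (rad/s): [2.39, 2.39, 3.01, 3.14, 3.14, 3.14].

INTERFACE

Orientations are given as a unit quaternion [w, x, y, z].
In Python, from rig import sense, capture, finish_job, boxes_of, tips_ahead gives the robot as it stands.
- The arm moves only by the tool drive_tool, never from a script. Its argument "commands" is text: rows parted by semicolons, each of 7 numbers parted by spaces: the shift along the world's x, y, z in units of 0.1 m (1.0 is 0.1 m), then the turn, a rotation vector about the world's x, y, z in units of pi/4 rad (1.0 is pi/4 rad), then the opening in per cent of the stroke, from 0 (shut) to 100 (fully open). A call has 1 to 20 rows; each row shifts and turns the commanded pose from where the row before left it; what a row does not reach is not made up. A row lasts 1/12 s, in which the tool goes at most 41.7 mm and 7.16 degrees, less where a joint would pass 70% of its speed; a pose out of reach is approached as far as the arm can. A call with a number of a shift or a turn outside -1 to 1 is refused whole. A call with a gripper value outside its range is refused whole. The fingers move at their own pace and stop on an object; "force" is the grip in N (left out, the last holds). Time passes only in rows, so rows that do not move let the fingers close. It gives the time, the measured TCP pose, the force, the opening and the grip force at its end, in the units of the state.
- sense(): the state, without advancing time (a new reading comes with each control period).
- capture(name): name is "scene" or "top" or "wrist"; returns a dict with "pixels" (480x640x3 uint8, blue, green, red), "fov_y" (degrees; the focal length in pixels is half the picture's height over the tangent of half this angle, whatever the lens; pixels are square), "cx", "cy" (the principal point, pixels), "position" and "attitude" of the camera in the world; the wrist camera has in their place "tool_from_camera" (4x4, takes a point from camera to tool coordinates, whose origin is the TCP and whose axes are the flange's). Camera axes: x right, y down, z forward; pixel columns grow to the right and rows downward; lengths in mm; the calibration is good to about 2 mm. A picture is of the moment at which its call begins: read the wrist's pose just before it. There is no depth.
- finish_job(): hands the job in; it is judged then, once.
Trained networks look in a picture, given as the dict that the camera call returned (one of the last four; its "shot" number tells which), for a name from the list of things; names that differ only in an ending like _2 or _b are one class to them, and where a whole thing is asked for, a point or a joint stands for the part that bears it (a point fixed in the world has none). Each returns a list of dicts, best first, with "confidence" (0 to 1); they miss things now and then, are a little off and sometimes report something else, mostly with a low value. They report only what shows in the picture. A call takes as long as a camera call. They do not tell look-alikes from the thing itself.
- boxes_of(picture, name): "position" ([column, row] in pixels, amid what is visible of it).
The state is a dict: "time_s": time; "joints": joint angles; "dq": joint speeds; "tau": joint torques, N m; "eef_pos": TCP position; "ee_rot": TCP orientation; "force": force on the tool from outside, world axes, zero at the start; "wrist_torque": the same for the moment, N m; "grip_width": opening from 0.0 (shut) to 1.0 (fully open); "grip_force": force on a finger pad.
Only numpy, scipy, OpenCV 4.12 (cv2) and the standard library are available. Lean on these libraries where they do the work, as an engineer would, in place of code of your own. Each camera call takes 0.05 s, during which the arm holds its last target. There are 200 camera calls.

## Working session

There is one attempt and no reset: what is moved stays moved. The work goes in short steps, Python scripts to look and compute and a tool call to move; the robot and the scene stay as the last step left them, time stands still between calls to the robot, and variables do not carry over. Pictures are saved under pics/ and viewed, at most 14 in all, crops included, and the job is handed in when it is done.

Besides the shell and the picture viewer there is one more tool, called after "Emit:" in YAML: its name, and indented under it one key for each argument. drive_tool: Moves the arm, as the interface text tells. Shifts and turns lie within -1 to 1; 1 stands for 0.1 m of shift or pi/4 rad of turn. Its arguments: {"type":"object","properties":{"commands":{"type":"string"},"force":{"type":"number"}},"required":["commands"]}

```bash
ls; mkdir -p pics; cat > h.py <<'E'
import numpy as np, cv2
from rig import *
from scipy.spatial.transform import Rotation as R
def q2R(q): q=np.array(q,float); return q if q.ndim==2 else R.from_quat([q[1],q[2],q[3],q[0]]).as_matrix()
def cam(p,s=None):
    f=240/np.tan(np.radians(p["fov_y"])/2)
    if "tool_from_camera" in p:
        T=np.array(p["tool_from_camera"]); Rt=q2R(s["ee_rot"])
        return f,p["cx"],p["cy"],Rt@T[:3,3]+np.array(s["eef_pos"]),Rt@T[:3,:3]
    return f,p["cx"],p["cy"],np.array(p["position"]),q2R(p["attitude"])
def ray(C,uv,z):
    f,cx,cy,o,Rm=C; d=Rm@np.array([(uv[0]-cx)/f,(uv[1]-cy)/f,1]); return o+d*(z-o[2])/d[2]
def proj(C,P):
    f,cx,cy,o,Rm=C; c=Rm.T@(np.array(P,float)-o); return np.array([cx+f*c[0]/c[2],cy+f*c[1]/c[2]])
E
python3 - <<'E'
from h import *
s=sense(); print(s)
for n in("scene","top"):
    p=capture(n); cv2.imwrite(f"pics/{n}0.png",p["pixels"]); print(n,{k:v for k,v in p.items() if k!="pixels"})
    C=cam(p)
    for nm,z in(("packer1",18),("tray_knob",107),("rack",150),("carousel",62),("mat",4)):
        for b in boxes_of(p,nm): print(nm,np.round(b["position"]),round(b["confidence"],2),np.round(ray(C,b["position"],z)))
E
```

```text
pics
{'time_s': 0.0, 'joints': array([-1.50441249e+00,  3.13446138e-01,  1.49845242e+00, -2.80334934e-05,
        1.33100084e+00, -2.23404516e-01]), 'dq': array([-0.00099947, -0.00065722, -0.00124991,  0.00094724,  0.00026429,
        0.00073211]), 'tau': array([-1.04844970e-03, -4.12265146e+01, -2.59739041e+01, -1.57260288e-04,
        4.17528441e-03,  2.87636317e-05]), 'eef_pos': array([ 149.98160843, -502.86734062,  247.73126845]), 'ee_rot': array([-6.52423946e-04,  9.89520498e-01,  1.44390986e-01,  3.76719635e-05]), 'force': array([-0.22820739, -0.65641502, -0.25531965]), 'wrist_torque': array([-0.02871755, -0.01906322,  0.01338629]), 'grip_force': 0.0, 'grip_width': 0.9960431311277451}
scene {'fov_y': 46.915955024993586, 'cx': 325.3870252409657, 'cy': 235.12232495511552, 'position': array([1246.96664834,  366.45896396, 1008.21503201]), 'attitude': array([-0.19881462,  0.53767934,  0.76355054, -0.29726124]), 'shot': 1}
packer1 [428. 301.] 0.86 [524. 323.  18.]
packer1 [492. 276.] 0.8 [410. 443.  18.]
packer1 [443. 205.] 0.72 [224. 292.  18.]
packer1 [514. 241.] 0.65 [287. 476.  1
[... 544 characters left out ...]
11.65201386386656, 'cy': 245.21772701619122, 'position': array([ 373.14996048,  105.09035224, 1308.91318075]), 'attitude': array([ 0.03379336, -0.70421348,  0.70762335, -0.04701676]), 'shot': 2}
packer1 [223. 378.] 0.77 [209. 289.  18.]
packer1 [320. 244.] 0.73 [524.  61.  18.]
packer1 [151. 349.] 0.63 [278. 459.  18.]
packer1 [286. 261.] 0.62 [484. 141.  18.]
packer1 [255. 242.] 0.56 [528. 217.  18.]
packer1 [216. 252.] 0.53 [507. 312.  18.]
packer1 [315. 284.] 0.47 [427.  73.  18.]
packer1 [159. 302.] 0.47 [387. 444.  18.]
tray_knob [474. 283.] 0.89 [ 425. -281.  107.]
rack [277. 200.] 0.81 [607. 159. 150.]
carousel [470. 243.] 0.77 [ 519. -290.   62.]
mat [285. 261.] 0.65 [485. 146.   4.]
```

View pics/scene0.png

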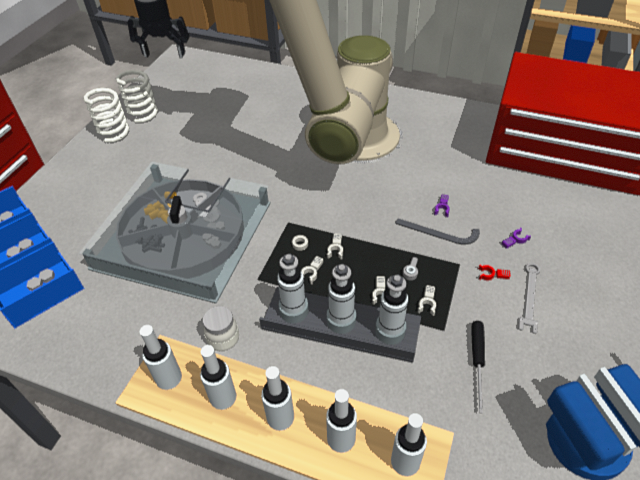

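View pics/top0.png

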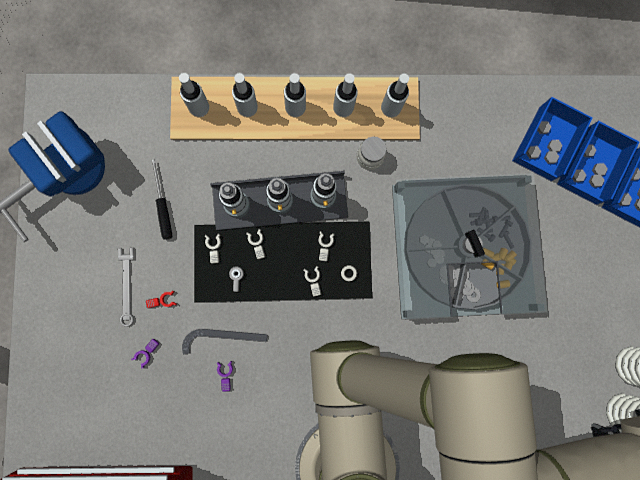

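Candidates in the top view: white C-clips at (213,246), (257,244), (326,246), (314,281). Rejects are the closed ring (349,273), the rod end (236,278), the red clip (162,299), and the purple clips (148,352) and (226,376). I'll go over the mat for a close look.

Emit:
drive_tool:
  commands: "0.139 0.357 0.06 0 0 -0.0205 100;0.139 0.357 0.06 0 0 -0.0205 100;0.139 0.357 0.06 0 0 -0.0205 100;0.139 0.357 0.06 0 0 -0.0205 100;0.139 0.357 0.06 0 0 -0.0205 100;0.139 0.357 0.06 0 0 -0.0205 100;0.139 0.357 0.06 0 0 -0.0205 100;0.139 0.357 0.06 0 0 -0.0205 100;0.139 0.357 0.06 0 0 -0.0205 100;0.139 0.357 0.06 0 0 -0.0205 100;0.139 0.357 0.06 0 0 -0.0205 100;0.139 0.357 0.06 0 0 -0.0205 100;0.139 0.357 0.06 0 0 -0.0205 100;0.139 0.357 0.06 0 0 -0.0205 100;0.139 0.357 0.06 0 0 -0.0205 100;0.139 0.357 0.06 0 0 -0.0205 100;0.139 0.357 0.06 0 0 -0.0205 100;0.139 0.357 0.06 0 0 -0.0205 100;0 0 0 0 0 0 100;0 0 0 0 0 0 100"

```text
time_s: 2.27
eef_pos: [400.2, 140.8, 356.1]
ee_rot: [0.0, 1.0, 0.002, -0.0]
force: [-0.5, -0.7, -0.7]
grip_width: 0.996
grip_force: 0.0
```

```bash
python3 - <<'E'
from h import *
s=sense(); print(s["time_s"],s["eef_pos"],s["ee_rot"],s["joints"])
try: print(tips_ahead(0.2),tips_ahead(1.0))
except Exception as e: print(e, tips_ahead)
p=capture("wrist"); cv2.imwrite("pics/w0.png",p["pixels"]); print(p["fov_y"],p["tool_from_camera"])
C=cam(p,s)
for nm,z in(("packer1",18),("spacer",18),("rodend",18),("rack",150)):
    for b in boxes_of(p,nm): print(nm,np.round(b["position"]),round(b["confidence"],2),np.round(ray(C,b["position"],z)))
E
```

```text
2.2667 [400.22968201 140.8281101  356.09808809] [ 6.08129835e-05  9.99998279e-01  1.83941353e-03 -2.32163412e-04] [ 6.07297637e-02  2.58869240e-02  1.56166581e+00 -9.40990339e-05
  1.55451060e+00  1.62784882e+00]
'float' object is not callable 17.0
61.876656421014616 [[-3.68213536e-04 -9.63696140e-01 -2.67001150e-01  6.79271287e+01]
 [ 9.99999579e-01 -5.79178362e-04  7.11377351e-04  6.94866659e-01]
 [-8.40192896e-04 -2.67000776e-01  9.63695948e-01 -1.25107116e+02]
 [ 0.00000000e+00  0.00000000e+00  0.00000000e+00  1.00000000e+00]]
packer1 [213. 339.] 0.91 [211. 279.  18.]
packer1 [ 64. 200.] 0.87 [391. 439.  18.]
packer1 [380. 165.] 0.86 [432.  73.  18.]
packer1 [258.  81.] 0.77 [521. 209.  18.]
packer1 [162.  80.] 0.62 [522. 312.  18.]
packer1 [402.  86.] 0.56 [517.  53.  18.]
packer1 [ 61. 292.] 0.55 [276. 463.  18.]
spacer [461. 147.] 0.87 [452. -17.  18.]
spacer [215. 147.] 0.72 [451. 260.  18.]
rodend [214. 149.] 0.81 [450. 262.  18.]
rack [272.  13.] 0.66 [553. 177. 150.]
```

View pics/w0.png

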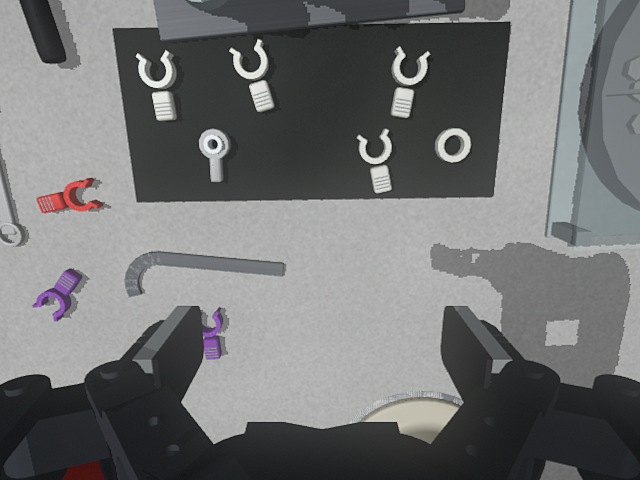

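Emit:
drive_tool:
  commands: "0.3 0.05 0.1 0 0 0 100;0.3 0.05 0.1 0 0 0 100;0.3 0.05 0.1 0 0 0 100;0.3 0.05 0.1 0 0 0 100;0 0 0 0 0 0 100;0 0 0 0 0 0 100;0 0 0 0 0 0 100"

```text
time_s: 3.1
eef_pos: [519.8, 158.8, 396.1]
ee_rot: [0.0, 1.0, -0.001, -0.0]
force: [-0.6, 0.1, 0.5]
grip_width: 0.999
grip_force: 0.0
```

```bash
cat >> h.py <<'E'
def packers(p,C,z=18,thr=190,show=False):
    im=p["pixels"]; hsv=cv2.cvtColor(im,cv2.COLOR_BGR2HSV)
    m=((hsv[...,2]>thr)&(hsv[...,1]<40)).astype(np.uint8)
    m=cv2.morphologyEx(m,cv2.MORPH_CLOSE,np.ones((5,5),np.uint8))
    n,l,st,_=cv2.connectedComponentsWithStats(m); out=[]
    for i in range(1,n):
        if st[i,4]<200: continue
        vs,us=np.nonzero(l==i)
        P=np.array([ray(C,(u,v),z)[:2] for u,v in zip(us,vs)]) if len(us)<40000 else None
        if P is None: continue
        c=P.mean(0); w,V=np.linalg.eigh(np.cov((P-c).T)); a=V[:,1]; b=np.array([-a[1],a[0]])
        x=(P-c)@a; y=(P-c)@b
        L=np.ptp(x); W=np.ptp(y)
        if not(55<L<90 and 25<W<50): continue
        # ring end is wider
        q=lambda s:np.ptp(y[s]) if s.any() else 0
        if q(x>x.max()-20)<q(x<x.min()+20): a,b,x,y=-a,-b,-x,-y
        xo=x.min()+52*L/69; 
        rs=x>xo-10; yo=(y[rs].max()+y[rs].min())/2; ts=x<x.min()+25; yt=(y[ts].max()+y[ts].min())/2
        O=c+a*xo+b*yo; T=c+a*(x.min()+14*L/69)+b*yt; d=O-T
        out.append((O,np.arctan2(d[1],d[0]),T,L,W))
    return out
E
python3 - <<'E'
from h import *
s=sense(); print(s["time_s"],s["eef_pos"],s["ee_rot"])
p=capture("wrist"); cv2.imwrite("pics/w1.png",p["pixels"]); C=cam(p,s)
for o in packers(p,C): print([np.round(v,2) for v in o])
E
```

```text
3.1 [519.77278578 158.75227181 396.07143284] [ 2.47510193e-05  9.99999787e-01 -5.42286171e-04 -3.63739071e-04]
[array([542.04, 217.07]), np.float64(0.28), array([506.21, 206.87]), np.float64(67.63), np.float64(35.34)]
[array([536.84,  46.27]), np.float64(-0.17), array([499.91,  52.51]), np.float64(68.01), np.float64(35.3)]
[array([532.85, 319.24]), np.float64(0.1), array([495.63, 315.34]), np.float64(67.95), np.float64(35.42)]
[array([340.66, -71.99]), np.float64(2.88), array([377.2, -81.7]), np.float64(66.56), np.float64(33.75)]
```

View pics/w1.png

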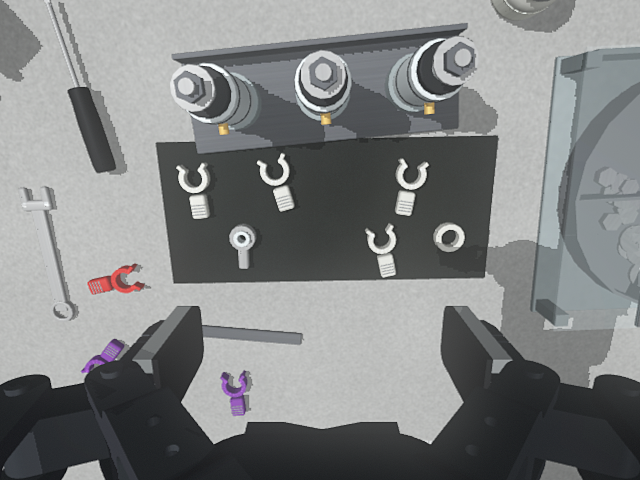

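```bash
python3 - <<'E'
from h import *
from scipy.optimize import least_squares
w=cv2.imread("pics/w1.png")[20:140,150:500]; t=cv2.imread("pics/top0.png")[160:230,195:365]; sc=cv2.imread("pics/scene0.png")[240:350,255:425]
r=lambda a,k:cv2.resize(a,None,fx=k,fy=k,interpolation=cv2.INTER_CUBIC)
a=r(w,2.2); b=r(t,2.2); c=r(sc,2.2)
o=np.zeros((600,800,3),np.uint8); o[:a.shape[0],:a.shape[1]]=a; y=a.shape[0]+5
o[y:y+b.shape[0],:b.shape[1]]=b; o[y:y+c.shape[0],400:400+c.shape[1]]=c; cv2.imwrite("pics/rods.png",o); print(y)
E
```

```text
269
```

View pics/rods.png

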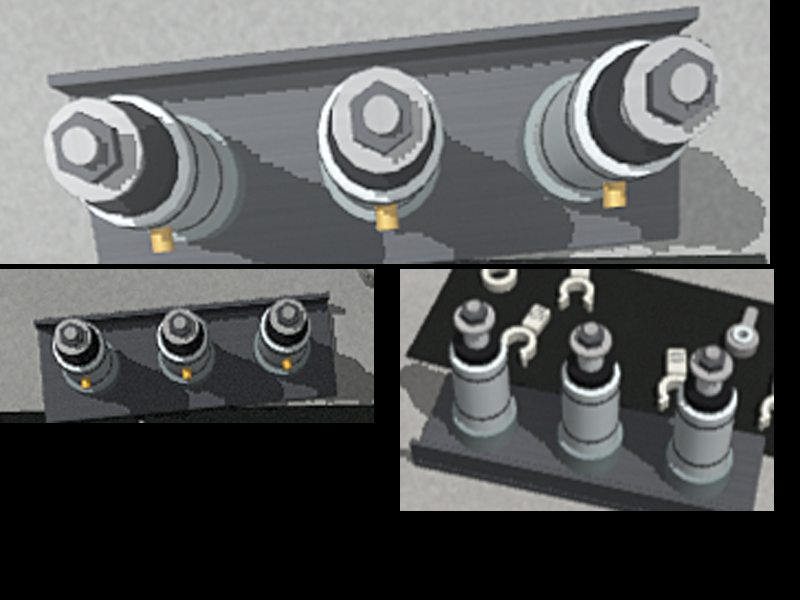

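```bash
python3 - <<'E'
from h import *
from scipy.optimize import least_squares
W=cam(capture("wrist"),sense()); T=cam(capture("top")); S=cam(capture("scene"))
obs=[(W,[(187.3,86.4),(322.7,71.8),(464.1,57.7)]),(T,[(227.7,188.2),(277.7,184.1),(325.9,179.5)]),(S,[(396.4,278.2),(342.3,267.3),(288.6,256.8)])]
def pts(v): d=np.array([-np.sin(v[2]),np.cos(v[2])]); return [np.r_[v[:2]+k*105*d,v[3]] for k in(1,0,-1)]
f=lambda v,o=obs:np.concatenate([proj(C,P)-q for C,qs in o for P,q in zip(pts(v),qs)])
for o in(obs,obs[:2],[obs[0],obs[2]]):
    r=least_squares(lambda v:f(v,o),[590,160,0.1,200]); print(np.round(r.x,3)); print(np.round(r.fun,1))
r=least_squares(f,[590,160,0.1,200])
print(np.round(pts(r.x),1))
E
```

```text
[6.31369e+02 1.56874e+02 9.40000e-02 1.94252e+02]
[-0.6 -0.3  0.6  0.2 -1.9  0.1 -0.7  0.6 -1.  -0.   0.2 -0.1 -1.2 -0.8
 -2.4 -0.6 -2.1 -0.4]
[6.31201e+02 1.56354e+02 9.50000e-02 1.95625e+02]
[-0.5 -0.2  1.3  0.2 -0.6 -0.1 -0.5  0.5 -0.8 -0.1  0.5 -0.2]
[6.31331e+02 1.56994e+02 9.50000e-02 1.94329e+02]
[-0.8 -0.2  0.5  0.3 -2.  -0.  -1.2 -0.8 -2.4 -0.6 -2.  -0.4]
[[621.5 261.4 194.3]
 [631.4 156.9 194.3]
 [641.3  52.3 194.3]]
```

Emit:
drive_tool:
  commands: "-0.03 -0.15 -0.32 0 0 -0.03 60;-0.03 -0.15 -0.32 0 0 -0.03 60;-0.03 -0.15 -0.32 0 0 -0.03 60;-0.03 -0.15 -0.32 0 0 -0.03 60;-0.03 -0.15 -0.32 0 0 -0.03 60;-0.03 -0.15 -0.32 0 0 -0.03 60;-0.03 -0.15 -0.32 0 0 -0.03 60;0 0 0 0 0 0 60;0 0 0 0 0 0 60;0 0 0 0 0 0 60"

```text
time_s: 4.13
eef_pos: [500.0, 54.9, 174.2]
ee_rot: [-0.0, 0.997, -0.082, 0.001]
force: [0.2, -0.3, 0.2]
grip_width: 0.602
grip_force: 0.0
```

```bash
cat > look.py <<'E'
from h import *
import sys
s=sense(); p=capture("wrist"); C=cam(p,s); cv2.imwrite("pics/l%d.png"%p["shot"],p["pixels"])
Rm=q2R(s["ee_rot"]); yaw=np.arctan2(Rm[1,0],Rm[0,0]); e=s["eef_pos"]
print("t",round(s["time_s"],2),"tcp",np.round(e,1),"yaw",round(yaw,3),"tilt",np.round(Rm[:,2],3),p["shot"])
for O,a,T,L,W in packers(p,C):
    print("O",np.round(O,1),"yaw",round(a,3),"tab",np.round(T,1),"LW",np.round([L,W],1),"delta",np.round((T-e[:2])/100,3),"turn",round((a-yaw)/(np.pi/4),3))
E
python3 look.py
```

```text
t 4.13 tcp [500.   54.9 174.2] yaw -0.164 tilt [ 0.003 -0.    -1.   ] 8
O [259.9 -59.5] yaw -2.743 tab [293.1 -45.5] LW [65.1 31.3] delta [-2.069 -1.004] turn -3.284
```

View pics/l8.png

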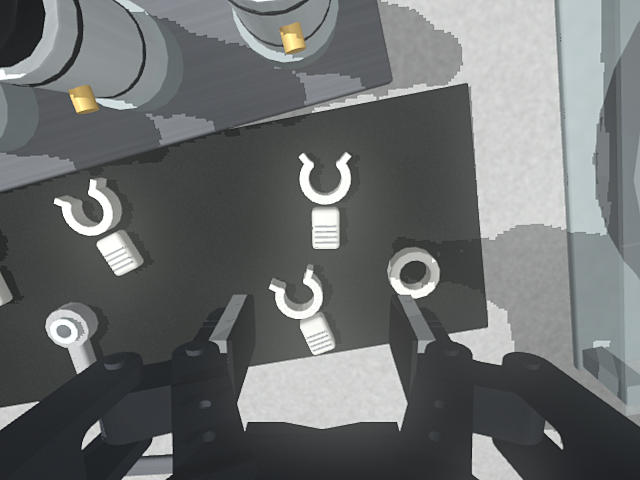

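```bash
sed -i 's/np.ones((5,5),np.uint8)/np.ones((K,K),np.uint8)/; s/show=False):/K=13):/' h.py; python3 look.py
```

```text
t 4.18 tcp [500.2  55.  174.4] yaw -0.164 tilt [ 0.004 -0.    -1.   ] 9
O [537.3  46. ] yaw -0.156 tab [500.4  51.8] LW [67.9 35.4] delta [ 0.003 -0.032] turn 0.01
O [542.3 217. ] yaw 0.311 tab [506.5 205.5] LW [68.3 35.7] delta [0.063 1.505] turn 0.605
O [259.6 -57.9] yaw -2.793 tab [293.4 -45.6] LW [64.9 34.9] delta [-2.067 -1.006] turn -3.347
```

Emit:
drive_tool:
  commands: "0 -0.03 -0.3 0 0 0.01 60;0 0 -0.3 0 0 0 60;0 0 -0.3 0 0 0 60;0 0 -0.3 0 0 0 60;0 0 -0.2 0 0 0 60;0 0 -0.11 0 0 0 60;0 0 0 0 0 0 60;0 0 0 0 0 0 60;0 0 0 0 0 0 0;0 0 0 0 0 0 0;0 0 0 0 0 0 0;0 0 0 0 0 0 0;0 0 0 0 0 0 0;0 0 0 0 0 0 0"
  force: 80

```text
time_s: 5.4
eef_pos: [500.0, 51.5, 22.9]
ee_rot: [0.0, 0.997, -0.078, 0.001]
force: [-1.7, 0.4, 9.9]
grip_width: 0.211
grip_force: 79.1
```

Emit:
drive_tool:
  commands: "0 0 0.1 0 0 0 0;0 0 0.3 0 0 0 0;0 0 0.3 0 0 0.04 0;0 0 0.3 0 0 0.04 0;0 0 0.3 0 0 0.04 0;0.1 -0.02 0.19 0 0 0.05 0;0.2 -0.02 0 0 0 0.05 0;0.2 -0.02 0 0 0 0.05 0;0.04 -0.02 0 0 0 0.05 0;0 0 0 0 0 0 0;0 0 0 0 0 0 0;0 0 0 0 0 0 0"

```text
time_s: 6.4
eef_pos: [552.7, 43.6, 170.7]
ee_rot: [-0.0, 0.999, 0.047, -0.0]
force: [0.2, 0.6, -0.9]
grip_width: 0.209
grip_force: 78.2
```

```bash
cat > rodlook.py <<'E'
from h import *
s=sense(); p=capture("wrist"); C=cam(p,s); im=p["pixels"].copy()
Rm=q2R(s["ee_rot"]); yaw=np.arctan2(Rm[1,0],Rm[0,0]); e=s["eef_pos"]
print("t",round(s["time_s"],2),"tcp",np.round(e,1),"yaw",round(yaw,3),p["shot"])
d=np.array([np.cos(yaw),np.sin(yaw)])
for P in((621.5,261.4),(631.4,156.9),(641.3,52.3)):
    uv=proj(C,(*P,150)); uv2=proj(C,(*P,194.3)); print(np.round(uv),np.round(uv2)); cv2.circle(im,tuple(int(v) for v in uv2),4,(0,0,255),1); cv2.circle(im,tuple(int(v) for v in uv),4,(0,255,0),1)
O=e[:2]+37.3*d; uv=proj(C,(*O,167)); cv2.circle(im,tuple(int(v) for v in uv),4,(255,0,0),1)
cv2.imwrite("pics/r%d.png"%p["shot"],im)
E
python3 rodlook.py
```

```text
t 6.4 tcp [552.7  43.6 170.7] yaw 0.093 10
[-306.   68.] [-597.   38.]
[ 6. 67.] [-140.   37.]
[318.  67.] [317.  37.]
```

View pics/r10.png

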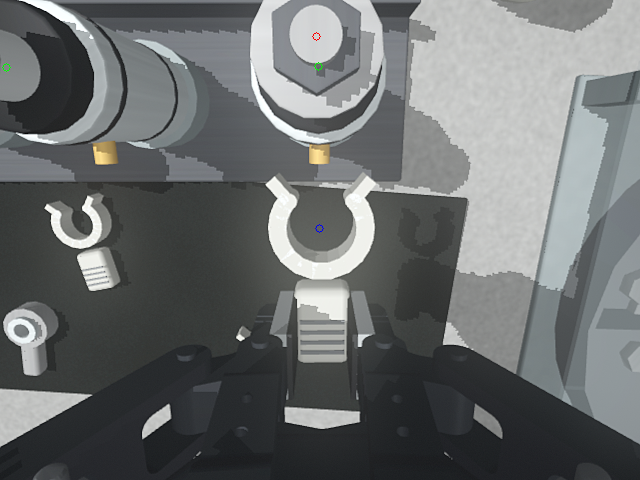

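Emit:
drive_tool:
  commands: "0.15 0.015 0 0 0 0 0;0.1 0.01 0 0 0 0 0;0.05 0.005 0 0 0 0 0;0.05 0.005 0 0 0 0 0;0.05 0.005 0 0 0 0 0;0.05 0.005 0 0 0 0 0;0.05 0.005 0 0 0 0 0;0.02 0.002 0 0 0 0 0;0 0 0 0 0 0 0;0 0 0 0 0 0 0"

```text
time_s: 7.28
eef_pos: [605.2, 48.6, 170.4]
ee_rot: [0.0, 0.999, 0.047, 0.0]
force: [1.5, -0.8, -0.4]
grip_width: 0.206
grip_force: 78.3
```

Emit:
drive_tool:
  commands: "0.015 0 0 0 0 0 0;0.015 0 0 0 0 0 0;0 0 0 0 0 0 0;0 0 0 0 0 0 0"

```text
time_s: 7.62
eef_pos: [606.3, 48.7, 170.3]
ee_rot: [-0.0, 0.999, 0.047, -0.003]
force: [-13.7, -0.4, 5.0]
grip_width: 0.212
grip_force: 79.1
```

```bash
python3 rodlook.py; python3 -c "
import cv2;a=cv2.imread('pics/r11.png');cv2.imwrite('pics/r11c.png',a[:420,150:500])" ; ls pics
```

```text
t 7.62 tcp [606.3  48.7 170.3] yaw 0.094 11
[-247.  223.] [-476.  261.]
[ 36. 223.] [-79. 261.]
[319. 223.] [318. 261.]
l8.png
l9.png
r10.png
r11.png
r11c.png
rods.png
scene0.png
top0.png
w0.png
w1.png
```

Emit:
drive_tool:
  commands: "0 0 0 0 0 0 60;0 0 0 0 0 0 60;0 0 0 0 0 0 60;0 0 0 0 0 0 60;-0.1 -0.01 0 0 0 0 60;-0.3 -0.03 0 0 0 0 60;-0.3 -0.03 0 0 0 0 60;-0.3 0.2 0 0 0 0.03 60;0 0.3 0 0 0 0.05 60;0 0.3 0 0 0 0.05 60;0 0.3 0 0 0 0.05 60;0 0.3 0 0 0 0.05 60;0 0.23 0 0 0 0.05 60;0 0 0 0 0 0 60;0 0 0 0 0 0 60;0 0 0 0 0 0 60"

```text
time_s: 9.0
eef_pos: [508.3, 204.2, 170.3]
ee_rot: [0.0, 0.988, 0.156, 0.0]
force: [0.1, -0.6, -0.3]
grip_width: 0.601
grip_force: 0.0
```

```bash
python3 look.py
```

```text
t 9.0 tcp [508.3 204.2 170.3] yaw 0.314 tilt [ 0. -0. -1.] 12
O [533.4 319.1] yaw 0.102 tab [495.8 315.2] LW [68.5 35.6] delta [-0.125  1.11 ] turn -0.269
O [542.5 217.5] yaw 0.282 tab [506.5 207.1] LW [68.  35.5] delta [-0.018  0.028] turn -0.04
O [457.6 262.2] yaw -0.078 tab [426.8 264.6] LW [56.1 32.1] delta [-0.815  0.604] turn -0.498
O [263.  275.3] yaw 3.012 tab [293.9 271.3] LW [56.4 33.3] delta [-2.144  0.671] turn 3.436
```

Emit:
drive_tool:
  commands: "-0.018 0.028 -0.3 0 0 -0.04 60;0 0 -0.3 0 0 0 60;0 0 -0.3 0 0 0 60;0 0 -0.3 0 0 0 60;0 0 -0.2 0 0 0 60;0 0 -0.07 0 0 0 60;0 0 0 0 0 0 60;0 0 0 0 0 0 60;0 0 0 0 0 0 0;0 0 0 0 0 0 0;0 0 0 0 0 0 0;0 0 0 0 0 0 0;0 0 0 0 0 0 0;0 0 0 0 0 0 0"
  force: 80

```text
time_s: 10.22
eef_pos: [507.1, 207.6, 24.9]
ee_rot: [0.0, 0.99, 0.141, 0.001]
force: [-2.1, -1.8, 8.4]
grip_width: 0.206
grip_force: 78.9
```

Emit:
drive_tool:
  commands: "0 0 0.1 0 0 0 0;0 0 0.3 0 0 0 0;0 -0.05 0.3 0 0 -0.04 0;0 -0.1 0.3 0 0 -0.04 0;0 -0.1 0.3 0 0 -0.04 0;0.1 -0.1 0.18 0 0 -0.04 0;0.1 -0.1 0 0 0 -0.04 0;0.1 -0.1 0 0 0 -0.033 0;0.088 -0.043 0 0 0 0 0;0 0 0 0 0 0 0;0 0 0 0 0 0 0;0 0 0 0 0 0 0"

```text
time_s: 11.22
eef_pos: [544.6, 148.5, 170.3]
ee_rot: [-0.0, 0.999, 0.05, -0.001]
force: [-0.1, 0.0, -0.7]
grip_width: 0.205
grip_force: 78.4
```

```bash
python3 rodlook.py
```

```text
t 11.22 tcp [544.6 148.5 170.3] yaw 0.1 13
[ 8. 71.] [-137.   43.]
[320.  73.] [320.  45.]
[632.  75.] [776.  48.]
```

Emit:
drive_tool:
  commands: "0.15 0.015 0 0 0 0 0;0.1 0.01 0 0 0 0 0;0.05 0.005 0 0 0 0 0;0.05 0.005 0 0 0 0 0;0.05 0.005 0 0 0 0 0;0.05 0.005 0 0 0 0 0;0.05 0.005 0 0 0 0 0;0.02 0.002 0 0 0 0 0;0 0 0 0 0 0 0;0.01 0 0 0 0 0 0;0.01 0 0 0 0 0 0;0 0 0 0 0 0 0;0 0 0 0 0 0 0"

```text
time_s: 12.35
eef_pos: [596.9, 153.7, 170.9]
ee_rot: [-0.0, 0.999, 0.05, -0.003]
force: [-13.8, -0.2, 4.8]
grip_width: 0.205
grip_force: 79.1
```

Emit:
drive_tool:
  commands: "0 0 0 0 0 0 60;0 0 0 0 0 0 60;0 0 0 0 0 0 60;0 0 0 0 0 0 60;-0.1 -0.01 0 0 0 0 60;-0.3 -0.03 0 0 0 0 60;-0.3 -0.03 0 0 0 0 60;-0.3 0.2 0 0 0 0 60;0 0.3 0 0 0 0 60;0 0.3 0 0 0 0 60;0 0.3 0 0 0 0 60;0 0.3 0 0 0 0 60;0 0.28 0 0 0 0 60;0 0 0 0 0 0 60;0 0 0 0 0 0 60;0 0 0 0 0 0 60"

```text
time_s: 13.68
eef_pos: [499.3, 314.0, 171.2]
ee_rot: [0.0, 0.999, 0.05, 0.0]
force: [0.1, -0.5, 0.5]
grip_width: 0.6
grip_force: 0.0
```

```bash
python3 look.py
```

```text
t 13.68 tcp [499.3 314.  171.2] yaw 0.1 tilt [ 0. -0. -1.] 14
O [533.3 319.6] yaw 0.095 tab [496.1 316.1] LW [67.8 35.8] delta [-0.032  0.021] turn -0.006
O [273.1 435.8] yaw 2.803 tab [303.1 425.3] LW [57.6 32.7] delta [-1.962  1.113] turn 3.442
O [297.9 143.6] yaw -2.534 tab [327.2 164.1] LW [64.5 34.5] delta [-1.721 -1.499] turn -3.353
```

Emit:
drive_tool:
  commands: "-0.032 0.021 -0.3 0 0 0 60;0 0 -0.3 0 0 0 60;0 0 -0.3 0 0 0 60;0 0 -0.3 0 0 0 60;0 0 -0.2 0 0 0 60;0 0 -0.075 0 0 0 60;0 0 0 0 0 0 60;0 0 0 0 0 0 60;0 0 0 0 0 0 0;0 0 0 0 0 0 0;0 0 0 0 0 0 0;0 0 0 0 0 0 0;0 0 0 0 0 0 0;0 0 0 0 0 0 0"
  force: 80

```text
time_s: 14.9
eef_pos: [496.7, 316.7, 25.5]
ee_rot: [-0.0, 0.999, 0.05, 0.001]
force: [-1.6, -1.6, 6.5]
grip_width: 0.203
grip_force: 78.9
```

Emit:
drive_tool:
  commands: "0 0 0.1 0 0 0 0;0 0 0.3 0 0 0 0;0 -0.05 0.3 0 0 0 0;0 -0.1 0.3 0 0 0 0;0 -0.1 0.3 0 0 0 0;0.1 -0.1 0.17 0 0 0 0;0.1 -0.1 0 0 0 0 0;0.1 -0.1 0 0 0 0 0;0.092 -0.089 0 0 0 0 0;0 0 0 0 0 0 0;0 0 0 0 0 0 0;0 0 0 0 0 0 0"

```text
time_s: 15.9
eef_pos: [534.7, 252.8, 169.8]
ee_rot: [0.0, 0.999, 0.05, -0.001]
force: [-0.4, 0.4, -0.3]
grip_width: 0.205
grip_force: 78.4
```

```bash
python3 rodlook.py
```

```text
t 15.9 tcp [534.7 252.8 169.8] yaw 0.1 15
[319.  72.] [319.  45.]
[632.  74.] [776.  47.]
[943.  76.] [1231.   50.]
```

View pics/r15.png

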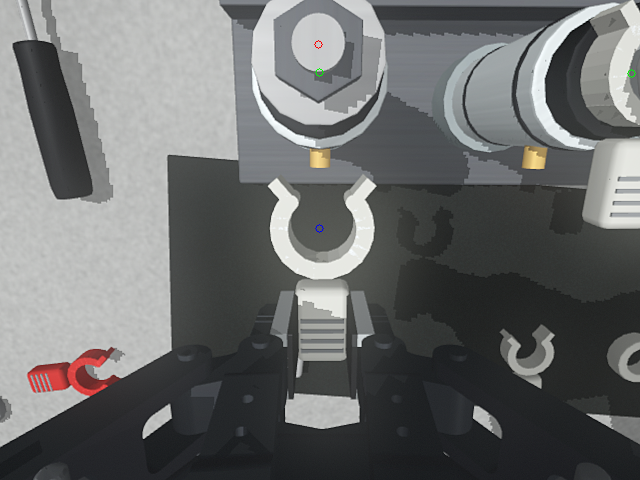

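Rod 1's stud is at column 318 and the packer bore at 321, so they line up. The rod 2 packer sits at the right edge. Pushing on.

Emit:
drive_tool:
  commands: "0.15 0.015 0 0 0 0 0;0.1 0.01 0 0 0 0 0;0.05 0.005 0 0 0 0 0;0.05 0.005 0 0 0 0 0;0.05 0.005 0 0 0 0 0;0.05 0.005 0 0 0 0 0;0.05 0.005 0 0 0 0 0;0.02 0.002 0 0 0 0 0;0 0 0 0 0 0 0;0.01 0 0 0 0 0 0;0.01 0 0 0 0 0 0;0 0 0 0 0 0 0;0 0 0 0 0 0 0"

```text
time_s: 17.03
eef_pos: [580.3, 258.5, 165.0]
ee_rot: [0.001, 0.999, 0.05, -0.014]
force: [-34.6, -2.2, -8.9]
grip_width: 0.206
grip_force: 101.4
```

Blocked at 580 with 35 N and pressed down. The packer's underside was about 148 mm, below the 150 mm seal head, so it caught the edge. I'll back off, raise and look.

Emit:
drive_tool:
  commands: "-0.04 0 0 0 0 0 0;-0.1 -0.01 0 0 0 0 0;-0.2 -0.02 0 0 0 0 0;-0.2 -0.025 0.06 0 0 0 0;0 0 0 0 0 0 0;0 0 0 0 0 0 0;0 0 0 0 0 0 0"

```text
time_s: 17.62
eef_pos: [535.5, 252.6, 176.8]
ee_rot: [-0.0, 0.999, 0.05, 0.0]
force: [0.2, -0.2, -0.8]
grip_width: 0.204
grip_force: 93.6
```

```bash
python3 rodlook.py; python3 - <<'E'
from h import *
s=capture("scene"); cv2.imwrite("pics/s2.png",cv2.resize(s["pixels"][200:360,230:470],None,fx=3.2,fy=3.2,interpolation=cv2.INTER_CUBIC))
E
ls -t pics|head -2
```

```text
t 17.62 tcp [535.5 252.6 176.8] yaw 0.1 16
[319.  78.] [318.  54.]
[616.  79.] [743.  56.]
[912.  81.] [1166.   59.]
s2.png
r16.png
```

View pics/r16.png

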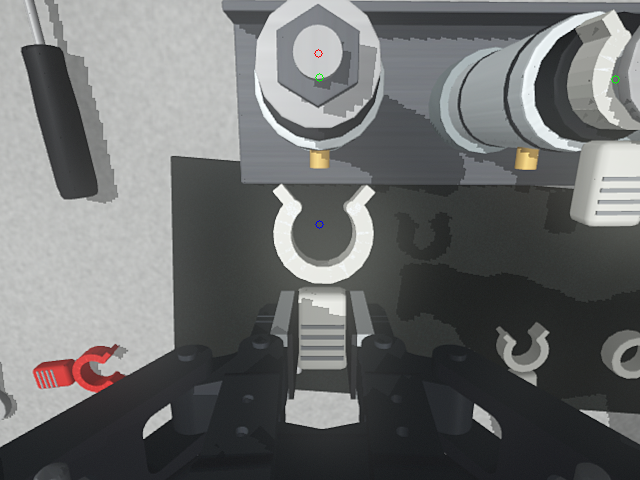

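View pics/s2.png

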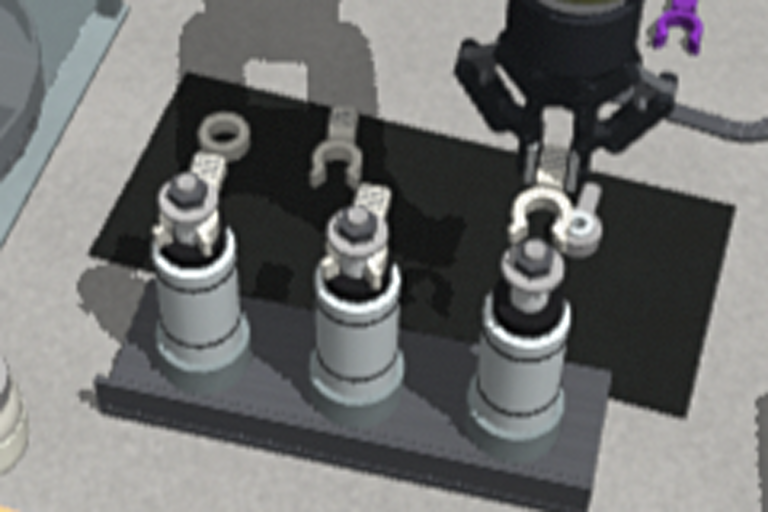

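The packer's ring looks 5% smaller, so it has pitched nose-down about 10° in the grip. I'll lay it back on the mat and regrip it. The rod 2 and rod 3 packers look home.

Emit:
drive_tool:
  commands: "-0.1 0.1 0 0 0 0 0;-0.1 0.2 0 0 0 0 0;-0.1 0.2 -0.1 0 0 0 0;-0.08 0.14 -0.3 0 0 0 0;0 0 -0.3 0 0 0 0;0 0 -0.3 0 0 0 0;0 0 -0.3 0 0 0 0;0 0 -0.1 0 0 0 0;0 0 -0.03 0 0 0 0;0 0 0 0 0 0 0;0 0 0 0 0 0 0;0 0 0 0 0 0 40;0 0 0 0 0 0 60;0 0 0 0 0 0 60;0 0 0 0 0 0 60;0 0 0.3 0 0 0 60;0 0 0.4 0 0 0 60;0 0 0.4 0 0 0 60;0 0 0.3 0 0 0 60;0 0 0 0 0 0 60"

```text
time_s: 19.38
eef_pos: [499.4, 317.2, 180.8]
ee_rot: [-0.002, 0.999, 0.05, 0.006]
force: [1.0, 0.4, 0.8]
grip_width: 0.597
grip_force: 0.0
```

```bash
python3 look.py
```

```text
t 19.38 tcp [499.4 317.2 180.8] yaw 0.1 tilt [ 0.011  0.004 -1.   ] 18
O [532.5 319.8] yaw 0.106 tab [495.  315.8] LW [68.5 35.7] delta [-0.044 -0.014] turn 0.008
O [267.2 441.1] yaw 2.898 tab [298.1 433.4] LW [57.6 30.2] delta [-2.013  1.162] turn 3.563
O [293.3 143.3] yaw -2.532 tab [323.  164.1] LW [65.5 35.3] delta [-1.764 -1.531] turn -3.35
```

Emit:
drive_tool:
  commands: "-0.035 -0.01 -0.3 0 0 0 60;0 0 -0.3 0 0 0 60;0 0 -0.3 0 0 0 60;0 0 -0.3 0 0 0 60;0 0 -0.28 0 0 0 60;0 0 -0.09 0 0 0 60;0 0 0 0 0 0 60;0 0 0 0 0 0 60;0 0 0 0 0 0 0;0 0 0 0 0 0 0;0 0 0 0 0 0 0;0 0 0 0 0 0 0;0 0 0 0 0 0 0;0 0 0 0 0 0 0"
  force: 110

```text
time_s: 20.6
eef_pos: [496.2, 317.0, 21.5]
ee_rot: [-0.002, 0.999, 0.05, 0.004]
force: [-5.5, 1.5, 39.0]
grip_width: 0.201
grip_force: 117.4
```

Emit:
drive_tool:
  commands: "0 0 0.1 0 0 0 0;0 0 0.3 0 0 0 0;0 -0.05 0.3 0 0 0 0;0 -0.1 0.3 0 0 0 0;0 -0.1 0.3 0 0 0 0;0.1 -0.1 0.23 0 0 0 0;0.1 -0.1 0 0 0 0 0;0.1 -0.1 0 0 0 0 0;0.092 -0.089 0 0 0 0 0;0 0 0 0 0 0 0;0 0 0 0 0 0 0;0 0 0 0 0 0 0"

```text
time_s: 21.6
eef_pos: [532.3, 251.6, 168.6]
ee_rot: [0.0, 0.999, 0.05, -0.001]
force: [-0.9, -1.4, -0.0]
grip_width: 0.202
grip_force: 108.0
```

```bash
python3 rodlook.py; python3 - <<'E'
from h import *
im=cv2.imread("pics/r19.png"); hsv=cv2.cvtColor(im,cv2.COLOR_BGR2HSV)
def ext(f):
    im=cv2.imread(f); h=cv2.cvtColor(im,cv2.COLOR_BGR2HSV); m=(h[...,2]>190)&(h[...,1]<40); m[:175]=0; m[285:]=0; m[:,:255]=0; m[:,390:]=0
    v,u=np.nonzero(m); return u.min(),u.max(),v.min(),v.max()
for f in("r10","r13","r15","r16","r19"): print(f,ext(f"pics/{f}.png"))
E
```

```text
t 21.6 tcp [532.3 251.6 168.6] yaw 0.1 19
[316.  64.] [314.  31.]
[633.  65.] [781.  34.]
[949.  67.] [1246.   37.]
r10 (np.int64(266), np.int64(389), np.int64(176), np.int64(278))
r13 (np.int64(267), np.int64(375), np.int64(177), np.int64(278))
r15 (np.int64(268), np.int64(375), np.int64(178), np.int64(278))
r16 (np.int64(273), np.int64(374), np.int64(184), np.int64(283))
r19 (np.int64(266), np.int64(376), np.int64(180), np.int64(283))
```

Emit:
drive_tool:
  commands: "0.1 0.022 0.025 0 0 0 0;0.1 0.01 0 0 0 0 0;0.08 0.008 0 0 0 0 0;0.05 0.005 0 0 0 0 0;0.05 0.005 0 0 0 0 0;0.05 0.005 0 0 0 0 0;0.05 0.005 0 0 0 0 0;0.05 0.005 0 0 0 0 0;0 0 0 0 0 0 0;0.01 0 0 0 0 0 0;0.01 0 0 0 0 0 0;0 0 0 0 0 0 0;0 0 0 0 0 0 0"

```text
time_s: 22.73
eef_pos: [587.4, 258.0, 172.3]
ee_rot: [-0.0, 0.999, 0.05, -0.001]
force: [-4.2, 0.5, -0.0]
grip_width: 0.199
grip_force: 108.2
```

Emit:
drive_tool:
  commands: "0.01 0 0 0 0 0 0;0.01 0 0 0 0 0 0;0 0 0 0 0 0 0;0 0 0 0 0 0 0"

```text
time_s: 23.07
eef_pos: [587.6, 258.1, 172.2]
ee_rot: [0.0, 0.999, 0.05, -0.003]
force: [-16.2, -2.0, 5.9]
grip_width: 0.198
grip_force: 108.9
```

Emit:
drive_tool:
  commands: "0 0 0 0 0 0 60;0 0 0 0 0 0 60;0 0 0 0 0 0 60;0 0 0 0 0 0 60;-0.1 -0.01 0 0 0 0 60;-0.3 -0.03 0 0 0 0 60;-0.3 -0.03 0 0 0 0 60;-0.3 -0.2 0.2 0 0 -0.02 60;0 -0.3 0.25 0 0 -0.02 60;0 -0.3 0.25 0 0 -0.02 60;0 -0.3 0.25 0 0 -0.02 60;0 -0.3 0.25 0 0 -0.02 60;0 -0.3 0.25 0 0 -0.02 60;0 -0.3 0.25 0 0 -0.01 60;0 0 0 0 0 0 60;0 0 0 0 0 0 60;0 0 0 0 0 0 60"

```text
time_s: 24.48
eef_pos: [489.8, 51.1, 341.7]
ee_rot: [-0.0, 1.0, -0.001, -0.0]
force: [0.0, 0.6, -0.6]
grip_width: 0.6
grip_force: 0.0
```

```bash
python3 look.py; python3 - <<'E'
from h import *
s=capture("scene"); t=capture("top")
a=cv2.resize(s["pixels"][220:340,250:430],None,fx=2.2,fy=2.2,interpolation=cv2.INTER_CUBIC)
b=cv2.resize(s["pixels"][150:310,70:280],None,fx=1.9,fy=1.9,interpolation=cv2.INTER_CUBIC)
c=cv2.resize(t["pixels"][165:330,180:560],None,fx=1.8,fy=1.8,interpolation=cv2.INTER_CUBIC)
o=np.zeros((600,800,3),np.uint8)
o[:a.shape[0],:a.shape[1]]=a; o[:b.shape[0],400:400+b.shape[1]]=b[:,:400]; o[305:305+c.shape[0]-2,:c.shape[1]]=c[:295]
cv2.imwrite("pics/m1.png",o)
for n,p in(("s",s),("t",t)):
  for nm,z in(("tray_knob",107),("carousel",62)):
    for q in boxes_of(p,nm)[:2]: print(n,nm,np.round(q["position"],1),q["confidence"],np.round(ray(cam(p),q["position"],z)))
E
```

```text
t 24.48 tcp [489.8  51.1 341.7] yaw -0.003 tilt [-0.001  0.    -1.   ] 20
O [456.9 261.9] yaw 0.006 tab [426.  261.7] LW [56.1 31.7] delta [-0.639  2.106] turn 0.01
s tray_knob [188.1 195.1] 0.81 [ 480. -273.  107.]
s carousel [178.2 230.7] 0.75 [ 554. -267.   62.]
t tray_knob [477.3 281.5] 0.85 [ 428. -289.  107.]
t carousel [468.6 241.5] 0.7 [ 524. -287.   62.]
```

View pics/m1.png

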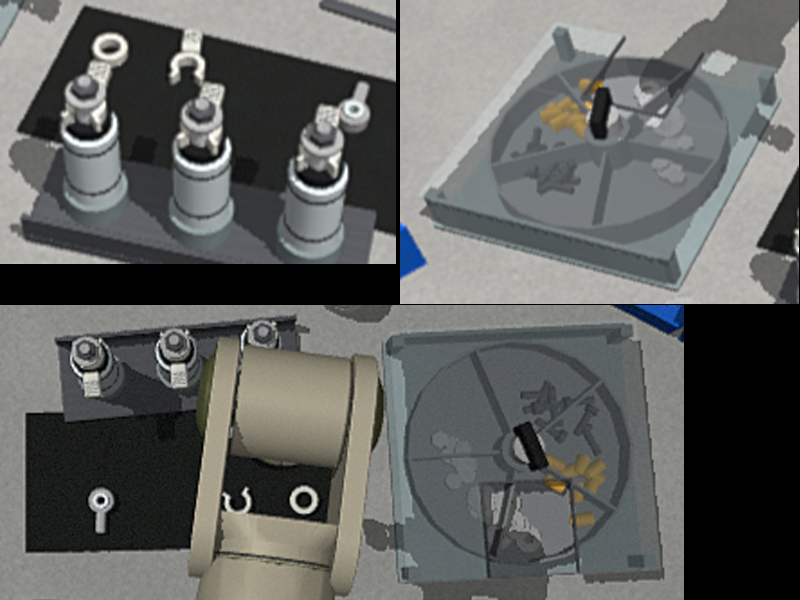

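Emit:
drive_tool:
  commands: "0.03 -0.35 0.03 0 0 0 60;0.03 -0.35 0.03 0 0 0 60;0.03 -0.35 0.03 0 0 0 60;0.03 -0.35 0.03 0 0 0 60;0.03 -0.35 0.03 0 0 0 60;0.03 -0.35 0.03 0 0 0 60;0.03 -0.35 0.03 0 0 0 60;0.03 -0.35 0.03 0 0 0 60;0 -0.3 0 0 0 0 60;0 0 0 0 0 0 60;0 0 0 0 0 0 60;0 0 0 0 0 0 60"

```text
time_s: 25.83
eef_pos: [514.0, -258.5, 366.1]
ee_rot: [-0.0, 1.0, -0.001, -0.0]
force: [0.2, 0.2, -0.2]
grip_width: 0.601
grip_force: 0.0
```

```bash
python3 look.py; python3 - <<'E'
from h import *
s=sense();p=capture("wrist");cv2.imwrite("pics/c1.png",p["pixels"]);C=cam(p,s);import pickle;pickle.dump(C,open("C.pkl","wb"))
for q in boxes_of(p,"tray_knob"): print(np.round(q["position"]),q["confidence"],np.round(ray(C,q["position"],107)))
E
```

```text
t 25.83 tcp [ 514.  -258.5  366.1] yaw -0.002 tilt [-0.     0.001 -1.   ] 23
O [452.5  79.6] yaw 0.244 tab [417.   70.7] LW [66.5 34.6] delta [-0.97   3.292] turn 0.313
[354. 263.] 0.73 [ 455. -291.  107.]
```

View pics/c1.png

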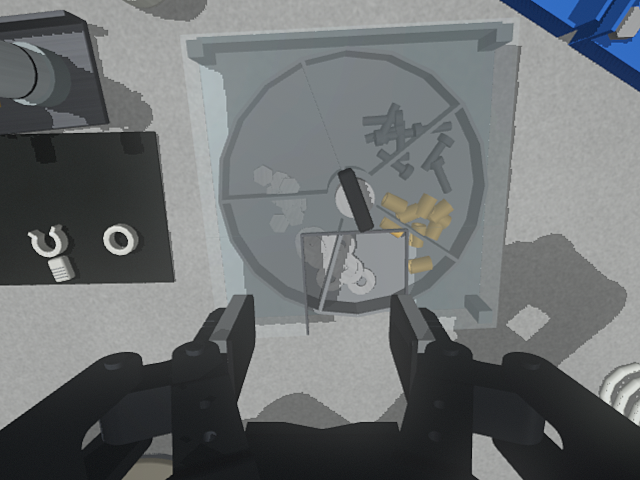

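Empty bin: piles lie at image angles 184°, 43°, −27° and −100° about the axis, so the gap is at about 112°. That also matches the knob bar, so the tray needs about +158° to put the gap at the front.

```bash
python3 - <<'E'
from h import *
import pickle
W=pickle.load(open("C.pkl","rb")); im=cv2.imread("pics/c1.png")
# knob: very dark blob near (356,200)
g=im.max(2)[150:245,325:390]; m=(g<45).astype(np.uint8)
n,l,st,c=cv2.connectedComponentsWithStats(m); k=1+st[1:,4].argmax(); pts=np.argwhere(l==k)[:,::-1].astype(np.float32)+[325,150]
r=cv2.minAreaRect(pts.astype(np.float32)); bx=cv2.boxPoints(r); print(r); print(bx)
P=[ray(W,b,100)[:2] for b in bx]; print(np.round(P,1)); print("wrist ctr z100",np.round(ray(W,r[0],100),1))
e=sorted([(np.linalg.norm(P[i]-P[(i+1)%4]),i) for i in range(4)])[-1]; d=P[(e[1]+1)%4]-P[e[1]]; print(e,np.degrees(np.arctan2(d[1],d[0])))
T=cam(capture("top")); print("top",np.round(ray(T,(474.4,243.9),100),1))
# carousel cover corners / cut-out at z62
for q in((183,38),(515,25),(303,234),(408,232)): print(q,np.round(ray(W,q,62),1))
E
```

```text
((346.0, 169.0), (0.0, 0.0), 0.0)
[[346. 169.]
 [346. 169.]
 [346. 169.]
 [346. 169.]]
[[ 547.9 -282.4]
 [ 547.9 -282.4]
 [ 547.9 -282.4]
 [ 547.9 -282.4]]
wrist ctr z100 [ 547.9 -282.4  100. ]
(np.float64(0.0), 3) 0.0
top [ 513.6 -288.5  100. ]
(183, 38) [ 670.8 -124.    62. ]
(515, 25) [ 681.8 -446.2   62. ]
(303, 234) [ 473.7 -238.2   62. ]
(408, 232) [ 475.8 -354.2   62. ]
```

```bash
python3 - <<'E'
from h import *
import pickle
W=pickle.load(open("C.pkl","rb"));T=cam(capture("top")); 
for f,C,(x0,x1,y0,y1) in(("c1",W,(325,390,150,245)),("top0",T,(455,495,222,265))):
    im=cv2.imread(f"pics/{f}.png"); g=im.max(2)[y0:y1,x0:x1]
    m=(g<60).astype(np.uint8)
    n,l,st,c=cv2.connectedComponentsWithStats(m)
    if n<2: print(np.percentile(g,[0,5,10,50])); continue
    k=1+st[1:,4].argmax(); pts=(np.argwhere(l==k)[:,::-1]+[x0,y0]).astype(np.float32)
    r=cv2.minAreaRect(pts); bx=cv2.boxPoints(r); print(f,st[k],np.round(bx))
    P=[ray(C,b,100)[:2] for b in bx]; e=sorted([(np.linalg.norm(P[i]-P[(i+1)%4]),i) for i in range(4)]); d=P[(e[-1][1]+1)%4]-P[e[-1][1]]
    print("ctr",np.round(ray(C,r[0],100),1),e[-1][0],e[0][0],np.degrees(np.arctan2(d[1],d[0])))
E
```

```text
c1 [ 13  18  36  64 287] [[337. 172.]
 [352. 166.]
 [375. 227.]
 [360. 232.]]
ctr [ 518.4 -292.5  100. ] 64.44097419794826 14.893566074138606 21.485227076957194
top0 [ 10   8  20  28 272] [[464. 233.]
 [474. 228.]
 [485. 254.]
 [475. 258.]]
ctr [ 514.7 -288.9  100. ] 63.38373670344142 24.925910441284486 -158.46676088649855
```

Emit:
drive_tool:
  commands: "0.01 -0.065 -0.3 0 0 0.096 60;0.01 -0.065 -0.3 0 0 0.096 60;0.01 -0.065 -0.3 0 0 0.096 60;0 -0.065 -0.3 0 0 0.096 60;0 -0.065 -0.3 0 0 0.096 60;0 0 0 0 0 0 60;0 0 0 0 0 0 60;0 0 0 0 0 0 60"

```text
time_s: 26.75
eef_pos: [517.6, -291.5, 218.6]
ee_rot: [0.001, 0.983, 0.185, 0.001]
force: [-0.1, -0.2, 0.8]
grip_width: 0.6
grip_force: 0.0
```

```bash
cat > knob.py <<'E'
from h import *
s=sense();p=capture("wrist");C=cam(p,s);im=p["pixels"];e=s["eef_pos"]
print(np.round(e,1),p["shot"]); cv2.imwrite("pics/k%d.png"%p["shot"],im)
c=proj(C,(517,-291,107)); print("pred",c)
m=(im.max(2)<70).astype(np.uint8); n,l,st,_=cv2.connectedComponentsWithStats(m)
for k in range(1,n):
    if st[k,4]<300: continue
    pts=np.argwhere(l==k)[:,::-1].astype(np.float32); r=cv2.minAreaRect(pts)
    bx=cv2.boxPoints(r); P=[ray(C,b,107)[:2] for b in bx]; D=[np.linalg.norm(P[i]-P[i-1]) for i in range(4)]
    i=int(np.argmax(D)); d=P[i]-P[i-1]
    print(st[k],np.round(ray(C,r[0],107),1),round(max(D)),round(min(D)),np.degrees(np.arctan2(d[1],d[0])))
E
python3 knob.py
```

```text
[ 517.6 -291.5  218.6] 27
pred [318.6286189 247.2042728]
[    0     0    75   250 13029] [ 526.5 -116.4  107. ] 139 39 9.322940097078357
[ 308  191   26  102 2489] [ 520.8 -290.8  107. ] 64 15 -158.22334447613167
[    0   295   640   185 61593] [ 424.9 -327.4  107. ] 468 148 111.13975817381048
```

Emit:
drive_tool:
  commands: "0.015 0.005 -0.3 0 0 0 60;0 0 -0.3 0 0 0 60;0 0 -0.3 0 0 0 60;0 0 -0.28 0 0 0 60;0 0 -0.1 0 0 0 60;0 0 0 0 0 0 60;0 0 0 0 0 0 60;0 0 0 0 0 0 0;0 0 0 0 0 0 0;0 0 0 0 0 0 0;0 0 0 0 0 0 0;0 0 0 0 0 0 0"
  force: 20

```text
time_s: 27.8
eef_pos: [519.1, -290.7, 91.1]
ee_rot: [0.0, 0.983, 0.186, 0.001]
force: [-2.5, 5.8, 7.7]
grip_width: 0.452
grip_force: 20.0
```

Emit:
drive_tool:
  commands: "0 0 0 0 0 0 60;0 0 0 0 0 0 60;0 0 0.1 0 0 0 60;0 0 0 0 0 0 60;0 0 0 0 0 0 0;0 0 0 0 0 0 0;0 0 0 0 0 0 0;0 0 0 0 0 0 0;0 0 0 0 0 0 0;0 0 0 0 0 0 0"

```text
time_s: 28.63
eef_pos: [518.6, -291.0, 99.5]
ee_rot: [0.0, 0.983, 0.186, 0.0]
force: [-2.2, 3.4, 9.7]
grip_width: 0.44
grip_force: 18.9
```

Emit:
drive_tool:
  commands: "0 0 0 0 0 0 0;0 0 0 0 0 0 0;0 0 0 0 0 0 0;0 0 0 0 0 0 0"

```text
time_s: 28.97
eef_pos: [518.6, -291.0, 99.5]
ee_rot: [0.0, 0.983, 0.186, 0.0]
force: [-3.6, 4.3, 9.0]
grip_width: 0.442
grip_force: 18.9
```

```bash
python3 - <<'E'
from h import *
s=sense();p=capture("wrist");cv2.imwrite("pics/k2.png",p["pixels"]); print(s["grip_width"],s["grip_force"],s["force"],s["wrist_torque"])
E
```

```text
0.44212175155045674 18.889919221401215 [-3.58819478  4.27631024  9.02505317] [ 0.78402835  0.52227972 -0.02931065]
```

View pics/k2.png

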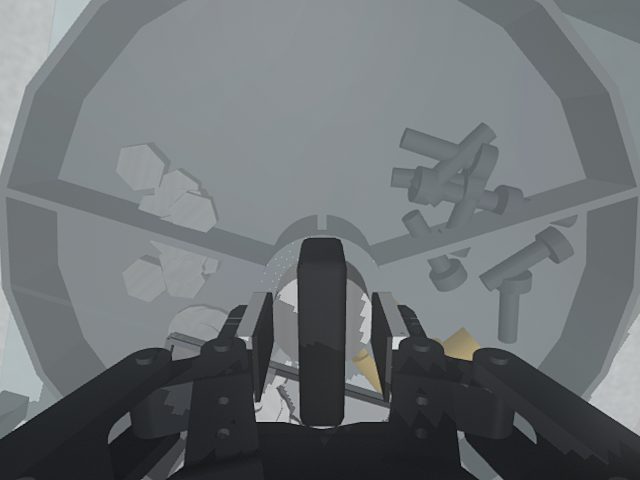

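```bash
python3 - <<'E'
from h import *
import pickle
W=pickle.load(open("C.pkl","rb")); ax=np.array([518.5,-291])
im=cv2.imread("pics/c1.png"); h=cv2.cvtColor(im,cv2.COLOR_BGR2HSV)
def pol(uv,z): d=ray(W,uv,z)[:2]-ax; return round(np.hypot(*d)),round(np.degrees(np.arctan2(d[1],d[0]))-21.5)
m=(h[...,0]>10)&(h[...,0]<30)&(h[...,1]>90); m[:,:370]=0
v,u=np.nonzero(m&(np.arange(480)[:,None]<280)&(np.arange(640)<470)); P=np.array([pol((a,b),22) for a,b in zip(u,v)])
print("sleeves ang hist",np.histogram(P[:,1],bins=np.arange(-180,1,6)),P[:,0].min(),P[:,0].max())
for uv in((303,62),(458,107),(455,257),(320,310),(222,197),(330,190),(345,235),(375,205)): print("wall",uv,pol(uv,50),pol(uv,15))
for uv in((262,178),(285,185),(280,218),(370,122),(440,150),(395,165),(385,110),(437,185),(330,245),(360,280),(335,260)): print("pile",uv,pol(uv,18))
# edge strength along rays at r=60..135, z=50
from math import *
g=cv2.cvtColor(im,cv2.COLOR_BGR2GRAY).astype(float)
for z in(50,15):
  res=[]
  for a in range(-180,180,2):
    t=radians(a+21.5); vals=[]
    for r in range(60,130,4):
        q=proj(W,(*(ax+r*np.array([cos(t),sin(t)])),z)); vals.append(g[int(q[1]),int(q[0])])
    res.append(int(np.mean(vals)))
  print(z,[(a,x) for a,x in zip(range(-180,180,2),res)])
E
```

```text
sleeves ang hist (array([ 0,  0,  0,  4, 36,  1,  0,  0,  0,  0,  0,  0,  0,  0,  0,  0,  0,
        0,  0,  0,  0,  0,  0,  0,  0,  0,  0,  0,  0,  0]), array([-180, -174, -168, -162, -156, -150, -144, -138, -132, -126, -120,
       -114, -108, -102,  -96,  -90,  -84,  -78,  -72,  -66,  -60,  -54,
        -48,  -42,  -36,  -30,  -24,  -18,  -12,   -6,    0])) 75 101
wall (303, 62) (142, 0) (148, -1)
wall (458, 107) (142, -73) (152, -75)
wall (455, 257) (143, -143) (160, -144)
wall (320, 310) (146, 145) (162, 146)
wall (222, 197) (143, 71) (152, 73)
wall (330, 190) (23, 63) (22, 75)
wall (345, 235) (49, 152) (58, 155)
wall (375, 205) (31, -140) (38, -145)
pile (262, 178) (103, 62)
pile (285, 185) (75, 66)
pile (280, 218) (90, 92)
pile (370, 122) (78, -38)
pile (440, 150) (113, -89)
pile (395, 165) (60, -85)
pile (385, 110) (96, -46)
pile (437, 185) (104, -110)
pile (330, 245) (73, 141)
pile (360, 280) (117, -194)
pile (335, 260) (91, 149)
50 [(-180, 146), (-178, 146), (-176, 146), (-174, 146), (-172, 146), (-170, 142), (-168, 141), (-166, 142), (-164, 138), (-162, 139), (-160, 137), 
[... 3442 characters left out ...]
 (60, 135), (62, 136), (64, 136), (66, 134), (68, 133), (70, 134), (72, 129), (74, 109), (76, 120), (78, 126), (80, 130), (82, 131), (84, 130), (86, 130), (88, 129), (90, 131), (92, 132), (94, 133), (96, 133), (98, 132), (100, 131), (102, 128), (104, 126), (106, 124), (108, 124), (110, 124), (112, 128), (114, 126), (116, 123), (118, 123), (120, 121), (122, 119), (124, 117), (126, 118), (128, 115), (130, 113), (132, 116), (134, 117), (136, 121), (138, 128), (140, 141), (142, 151), (144, 162), (146, 103), (148, 138), (150, 125), (152, 119), (154, 121), (156, 133), (158, 146), (160, 160), (162, 166), (164, 160), (166, 141), (168, 146), (170, 146), (172, 153), (174, 152), (176, 142), (178, 144)]
```

Emit:
drive_tool:
  commands: "0 0 0 0 0 0 60;0 0 0 0 0 0 60;0 0 0.08 0 0 0 60;0 0 0 0 0 0 60;0 0 0 0 0 0 0;0 0 0 0 0 0 0;0 0 0 0 0 0 0;0 0 0 0 0 0 0;0 0 0 0 0 0 0;0 0 0 0 0 0 0;0 0 0 0 0 0 0"
  force: 40

```text
time_s: 29.93
eef_pos: [518.3, -291.0, 106.3]
ee_rot: [-0.0, 0.982, 0.186, -0.0]
force: [-2.3, 1.4, 3.6]
grip_width: 0.176
grip_force: 40.7
```

Emit:
drive_tool:
  commands: "0 0 0 0 0 0.1 0;0 0 0 0 0 0.15 0;0 0 0 0 0 0.15 0;0 0 0 0 0 0.15 0;0 0 0 0 0 0.15 0;0 0 0 0 0 0.15 0;0 0 0 0 0 0.15 0;0 0 0 0 0 0.15 0;0 0 0 0 0 0.15 0;0 0 0 0 0 0.15 0;0 0 0 0 0 0 0;0 0 0 0 0 0 0;0 0 0 0 0 0 0"

```text
time_s: 31.02
eef_pos: [516.7, -289.8, 106.3]
ee_rot: [-0.003, 0.727, 0.687, -0.001]
force: [-12.4, 8.3, 11.4]
grip_width: 0.174
grip_force: 41.8
```

```bash
cat > pil.py <<'E'
from h import *
ax=np.array([518.3,-291])
s=sense(); Rm=q2R(s["ee_rot"]); yaw=np.degrees(np.arctan2(Rm[1,0],Rm[0,0])); print("yaw",yaw,np.round(s["force"],1),np.round(s["wrist_torque"],2))
for n in("top","scene"):
    p=capture(n);C=cam(p);cv2.imwrite(f"pics/{n}{p['shot']}.png",p["pixels"]);h=cv2.cvtColor(p["pixels"],cv2.COLOR_BGR2HSV)
    m=(h[...,0]>10)&(h[...,0]<28)&(h[...,1]>100); v,u=np.nonzero(m)
    P=np.array([ray(C,(a,b),25)[:2]-ax for a,b in zip(u,v)]); k=np.hypot(P[:,0],P[:,1])<145; P=P[k]
    print(n,p["shot"],len(P),P.mean(0) if len(P) else 0, np.degrees(np.arctan2(*P.mean(0)[::-1])) if len(P) else 0)
E
python3 pil.py
```

```text
yaw 86.74796620982002 [-12.4   8.3  11.4] [1.23 1.87 0.07]
top 29 2 [ 92.00791023 -51.53845275] -29.255473672448794
scene 30 390 [ 58.02695492 -66.11539041] -48.72781024378596
```

Emit:
drive_tool:
  commands: "-0.015 0.01 0 0 0 0 0;0 0 0 0 0 0.15 0;0 0 0 0 0 0.15 0;0 0 0 0 0 0.15 0;0 0 0 0 0 0.15 0;0 0 0 0 0 0.15 0;0 0 0 0 0 0.15 0;0 0 0 0 0 0.15 0;0 0 0 0 0 0 0;0 0 0 0 0 0 0"

```text
time_s: 31.95
eef_pos: [515.3, -290.3, 106.3]
ee_rot: [-0.002, 0.391, 0.921, -0.001]
force: [-13.0, 0.1, 7.0]
grip_width: 0.179
grip_force: 41.4
```

Emit:
drive_tool:
  commands: "-0.015 0 0 0 0 0 0;0 0 0 0 0 0.15 0;0 0 0 0 0 0.15 0;0 0 0 0 0 0.15 0;0 0 0 0 0 0.15 0;0 0 0 0 0 0.15 0;0 0 0 0 0 0.15 0;0 0 0 0 0 0.15 0;0 0 0 0 0 0 0;0 0 0 0 0 0 0"

```text
time_s: 32.78
eef_pos: [514.7, -291.6, 106.3]
ee_rot: [-0.001, -0.011, 1.0, -0.001]
force: [-7.0, -6.8, 0.6]
grip_width: 0.174
grip_force: 40.6
```

```bash
python3 pil.py
```

```text
yaw -178.7723973555234 [-7.  -6.8  0.6] [-0.98  1.04  0.13]
top 31 420 [62.99778016 60.98615117] 44.070462296393586
scene 32 448 [57.97562346 61.85248361] 46.85307332276273
```

Emit:
drive_tool:
  commands: "0 0 0 0 0 0 60;0 0 0 0 0 0 60;0 0 0 0 0 0 60;0 0 0 0 0 0 60;0 0 0.3 0 0 0 60;0 0 0.35 0 0 0 60;0 0 0.35 0 0 0 60;0 0 0.35 0 0 0 60;0 0 0.35 0 0 0 60;0 0 0 0 0 0 60;0 0 0 0 0 0 60;0 0 0 0 0 0 60"

```text
time_s: 33.88
eef_pos: [515.3, -289.8, 275.3]
ee_rot: [-0.0, -0.011, 1.0, 0.0]
force: [0.0, -0.3, -1.5]
grip_width: 0.601
grip_force: 0.0
```

```bash
sed -i 's/517,-291,107/514,-290,107/' knob.py; python3 knob.py; python3 - <<'E'
from h import *
import glob,os
f=max(glob.glob("pics/k*.png"),key=os.path.getmtime); s=sense();p=capture("wrist");C=cam(p,s)
t=capture("top")
o=np.zeros((600,800,3),np.uint8); a=p["pixels"]; o[:480,:640]=a
b=cv2.resize(t["pixels"][165:330,385:560],None,fx=1,fy=1); 
cv2.imwrite("pics/final.png",a); cv2.imwrite("pics/ft.png",t["pixels"])
import pickle; pickle.dump((C,cam(t)),open("C2.pkl","wb"))
tt=cv2.resize(t["pixels"][165:330,385:560],None,fx=2.2,fy=2.2,interpolation=cv2.INTER_CUBIC); aa=cv2.resize(a,(400,300))
o=np.zeros((480,800,3),np.uint8); o[:300,:400]=aa; o[:363,410:795]=tt[:363,:385]; cv2.imwrite("pics/combo.png",o)
E
```

```text
[ 515.3 -289.8  275.3] 33
pred [322.71925761 223.70372281]
[323  34  66  27 344] [ 390.4 -270.1  107. ] 47 8 -103.69508263698049
[  538    78   102   194 15465] [473.4 -97.9 107. ] 142 69 13.133584132451478
[ 309  182   21   83 1685] [ 513.5 -292.8  107. ] 63 15 -179.28714966564894
[ 576  276   64  115 3625] [599.9 -57.2 107. ] 105 49 13.133584132451466
[    0   295   640   185 62058] [ 655.2 -289.7  107. ] 581 184 -88.8040445256696
```

View pics/combo.png

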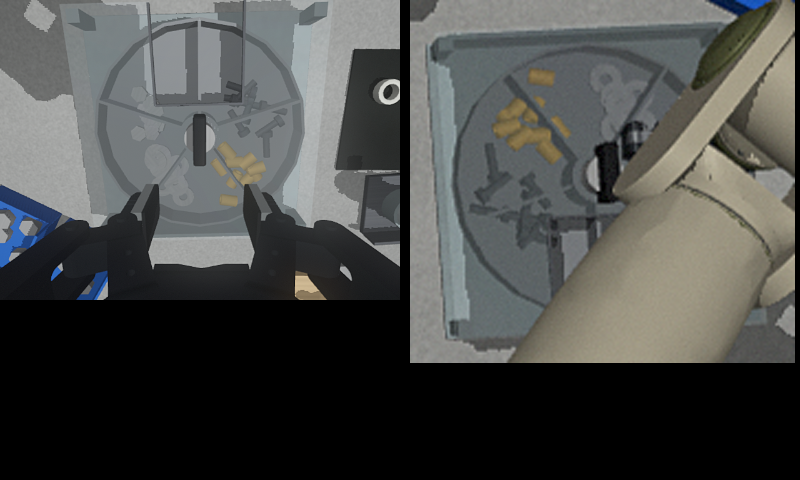

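The cut-out now shows only clean floor, with a divider down its middle at crop column 199. No parts lie in the opening, and the bar reads 180.7°. Next is the leftover packer.

Emit:
drive_tool:
  commands: "-0.098 0.361 -0.085 0 0 0.0286 60;-0.098 0.361 -0.085 0 0 0.0286 60;-0.098 0.361 -0.085 0 0 0.0286 60;-0.098 0.361 -0.085 0 0 0.0286 60;-0.098 0.361 -0.085 0 0 0.0286 60;-0.098 0.361 -0.085 0 0 0.0286 60;-0.098 0.361 -0.085 0 0 0.0286 60;-0.098 0.361 -0.085 0 0 0.0286 60;-0.098 0.361 -0.085 0 0 0.0286 60;-0.098 0.361 -0.085 0 0 0.0286 60;0 0 0 0 0 0 60;0 0 0 0 0 0 60;0 0 0 0 0 0 60"

```text
time_s: 35.12
eef_pos: [417.5, 70.6, 191.1]
ee_rot: [-0.0, -0.123, 0.992, -0.0]
force: [-0.4, -0.4, 0.6]
grip_width: 0.598
grip_force: 0.0
```

```bash
python3 look.py
```

```text
t 35.12 tcp [417.5  70.6 191.1] yaw -2.896 tilt [-0. -0. -1.] 36
O [452.   80.2] yaw 0.228 tab [415.   71.6] LW [69.1 35.1] delta [-0.025  0.01 ] turn 3.977
O [456.8 261.7] yaw -0.024 tab [424.7 262.4] LW [58.3 32.2] delta [0.072 1.918] turn 3.657
O [512.4 365.9] yaw 0.296 tab [469.9 352.9] LW [80.4 26.7] delta [0.524 2.823] turn 4.064
O [686.5 -26.7] yaw -0.238 tab [650.  -17.9] LW [67.5 36.5] delta [ 2.325 -0.885] turn 3.384
```

Emit:
drive_tool:
  commands: "-0.025 0.01 -0.3 0 0 -0.02 60;0 0 -0.3 0 0 0 60;0 0 -0.3 0 0 0 60;0 0 -0.3 0 0 0 60;0 0 -0.3 0 0 0 60;0 0 -0.16 0 0 0 60;0 0 0 0 0 0 60;0 0 0 0 0 0 60;0 0 0 0 0 0 0;0 0 0 0 0 0 0;0 0 0 0 0 0 0;0 0 0 0 0 0 0;0 0 0 0 0 0 0;0 0 0 0 0 0 0"
  force: 80

```text
time_s: 36.33
eef_pos: [415.7, 71.7, 26.8]
ee_rot: [0.001, -0.115, 0.993, -0.0]
force: [-3.5, -2.5, 11.4]
grip_width: 0.201
grip_force: 78.4
```

Emit:
drive_tool:
  commands: "0 0 0.1 0 0 0 0;0 0 0.3 0 0 0 0;0 0 0.4 0 0 0 0;0 0 0.43 0 0 0 0;-0.02 -0.35 0 0 0 -0.028 0;-0.02 -0.35 0 0 0 -0.028 0;-0.02 -0.35 0 0 0 -0.028 0;-0.02 -0.35 0 0 0 -0.028 0;-0.02 -0.35 0 0 0 -0.028 0;-0.02 -0.35 0 0 0 -0.028 0;-0.02 -0.35 0 0 0 -0.028 0;-0.02 -0.35 0 0 0 -0.028 0;-0.02 -0.35 0 0 0 -0.028 0;0 -0.234 0 0 0 -0.024 0;0 0 0 0 0 0 0;0 0 0 0 0 0 0;0 0 0 0 0 0 0"

```text
time_s: 37.75
eef_pos: [396.8, -265.8, 147.3]
ee_rot: [0.0, -0.007, 1.0, 0.0]
force: [-0.2, 0.4, 0.1]
grip_width: 0.206
grip_force: 78.9
```

```bash
python3 - <<'E'
from h import *
import pickle
# cut-out edges from the earlier view (final.png, taken at TCP 515,-290,275 yaw pi)
C=pickle.load(open("C2.pkl","rb"))[0]; im=cv2.imread("pics/final.png"); g=cv2.cvtColor(im,cv2.COLOR_BGR2GRAY)
for z in (62,50):
  for x in(390,410,430,460):
    v=[]
    ys=np.arange(-365,-215,1.0)
    for y in ys:
        q=proj(C,(x,y,z)); v.append(g[int(round(q[1])),int(round(q[0]))] if 0<=q[1]<480 and 0<=q[0]<640 else -1)
    d=np.array(v,float); b=cv2.GaussianBlur(d.reshape(1,-1),(25,1),0)[0]-d
    idx=[int(ys[i]) for i in range(2,len(ys)-2) if b[i]>12 and b[i]==b[i-2:i+3].max()]
    print(z,x,idx)
E
python3 -c "
from h import *
s=sense();print(s['eef_pos'],s['ee_rot'],s['grip_width'])"
```

```text
62 390 [-356, -340, -312, -298, -270, -245, -242, -232]
62 410 [-355, -312, -298, -267, -241]
62 430 [-354, -312, -298, -267, -240]
62 460 [-355, -352, -310, -297, -286, -273, -242, -239]
50 390 [-357, -346, -313, -299, -269, -240, -226]
50 410 [-356, -313, -298, -266, -239]
50 430 [-356, -298, -266, -238]
50 460 [-357, -354, -311, -297, -286, -273, -264, -240, -237]
[ 396.81697825 -265.84280205  147.2672116 ] [ 3.96804024e-05 -6.90320241e-03  9.99976171e-01  4.92974525e-05] 0.20624028950548984
```

Emit:
drive_tool:
  commands: "0 -0.07 -0.2 0 0 0 0;0 0 -0.3 0 0 0 0;0 0 -0.15 0 0 0 0;0 0 -0.07 0 0 0 0;0 0 0 0 0 0 0;0 0 0 0 0 0 0"

```text
time_s: 38.25
eef_pos: [397.3, -273.2, 75.8]
ee_rot: [0.0, -0.007, 1.0, -0.0]
force: [0.1, -0.3, 0.1]
grip_width: 0.202
grip_force: 78.8
```

No contact. Release.

Emit:
drive_tool:
  commands: "0 0 0 0 0 0 34;0 0 0 0 0 0 34;0 0 0 0 0 0 34;0 0 0 0 0 0 34;0 0 0 0 0 0 34;0 0 0.2 0 0 0 34;0 0 0.4 0 0 0 34;0 0 0.4 0 0 0 34;0 0 0.4 0 0 0 34;0 0 0.3 0 0 0 34;0 0 0 0 0 0 34;0 0 0 0 0 0 34;0 0 0 0 0 0 34"

```text
time_s: 39.33
eef_pos: [396.6, -273.2, 244.1]
ee_rot: [-0.0, -0.007, 1.0, 0.001]
force: [0.1, -0.1, 0.4]
grip_width: 0.343
grip_force: 0.0
```

```bash
python3 - <<'E'
from h import *
s=sense();p=capture("wrist");C=cam(p,s);cv2.imwrite("pics/d1.png",p["pixels"]); print(s["force"],s["eef_pos"])
for z in(29,):
  for b in boxes_of(p,"packer1"): print(np.round(b["position"]),round(b["confidence"],2),np.round(ray(C,b["position"],z),1))
  for thr in(170,190,210):
    for o in packers(p,C,z,thr,7): print(thr,[np.round(v,2) for v in o])
im=p["pixels"]; h=cv2.cvtColor(im,cv2.COLOR_BGR2HSV)
# ascii sketch of brightness over the cut-out
for x in range(480,350,-6): print(x,"".join("#" if (lambda q:0<=q[1]<480 and 0<=q[0]<640 and h[int(q[1]),int(q[0]),2]>190)(proj(C,(x,y,25))) else "." for y in range(-230,-365,-3)))
E
```

```text
[ 0.10526731 -0.13142521  0.37811028] [ 396.60602211 -273.2223388   244.06659572]
[319. 228.] 0.64 [ 409.3 -275.9   29. ]
[581. 303.] 0.49 [477.8 -34.1  29. ]
[617. 408.] 0.35 [589.7  22.5  29. ]
170 [array([ 435.68, -273.59]), np.float64(0.04), array([ 398.02, -275.05]), np.float64(68.37), np.float64(35.1)]
190 [array([ 435.88, -273.59]), np.float64(0.03), array([ 398.71, -274.61]), np.float64(67.49), np.float64(35.08)]
480 .............................................
474 .............................................
468 .............................................
462 .............................................
456 .............................................
450 .........##.......##.........................
444 .........###......##.........................
438 ..........#........##........................
432 ..........#........##........................
426 ..........###...####.........................
420 .............####............................
414 .............................................
408 ............######...........................
402 .............................................
396 ............######...........................
390 .............................................
384 .............................................
378 .............................................
372 .............................................
366 .............................................
360 .............................................
354 .............................................
```

```bash
python3 -c "
from rig import *
print(finish_job())"
```

```text
the job is handed in; nothing more can be done
None
```

The job is handed in: three packers are snapped home on the dampers, the tray is turned, and the one leftover packer lies flat in the cut-out. The piles of other parts straddled the tray's dividers, so which bin is the empty one is my best reading: the only stretch clear of parts, though a divider runs down its middle.

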